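# Put the brass bias-test set away in its shadow trays

### The job

Put the four brass pieces of the bias-testing set away in the oak shadow-tray inserts, each fully down in the one pocket cut for it: the ball on the black-rimmed round seat, the weight upright in the green round pocket, the block flat in the rectangular pocket and the template flat in the boot-shaped pocket, which takes it only one way round. Leave the steel block and the boxwood template where they lie.

Things in the scene. Friction and masses are not known exactly. Their poses are not given: they have to be found in the camera images.
- brass_ball: hollow brass calibration ball, 63 mm in diameter, about 0.45 kg; origin at its centre. It starts on a small square cork pad with a hole (56 mm wide, 8 mm high, fixed), its centre 34 mm above the bench
- brass_block: brass rectangular block 80 x 30 x 28 mm (along its x, y, z) with three dark scribed rings; origin at the centre of its underside, x along its length, z up; about 0.45 kg, lying flat
- brass_template: brass bias template: boot-shaped plate 8 mm thick (main bar x -45..35, y -19..11 mm; foot x 7..35, y 11..35 mm) with an upright grip bar, 40 mm along x, 14 along y, rising from 8 to 34 mm; pinch it across y. Origin at the underside below the grip bar's middle, z up. About 0.3 kg, lying flat on the bench
- brass_weight: brass check weight, round: base 50 mm in diameter and 20 mm high, a neck 20 mm thick, then a knob 30 mm in diameter from 32 to 46 mm height (46 mm overall); about 0.4 kg, upright; origin at the centre of its underside, z up along its axis
- steel_block: bystander, to be left alone: grey steel rectangular block 80 x 30 x 28 mm (along its x, y, z) with three dark scribed rings; origin at the centre of its underside, x along its length, z up
- boxwood_template: bystander, to be left alone: pale boxwood template, same shape, size and axes as the brass one (about 80 x 54 mm, 34 mm high with its grip bar)
- block_tray: dark oak tray insert 116 x 66 mm with one rectangular green-lined pocket 92 x 42 mm, 8 mm deep (floor 4 mm above the bench), for the block. Origin below the pocket's centre, x along the pocket's length; the block fits either way round with 6 mm to spare on each side. Fixed; top face 12 mm above the bench; origin on the bench, z up
- template_tray: fixed dark oak insert 112 x 86 x 12 mm with a boot-shaped green-lined pocket 8 mm deep (floor 4 mm above the bench; bar x -51..41, y -25..17 mm, foot x 1..41, y 17..41 mm): the plate's outline with 6 mm to spare, one way round only. Origin on the bench, z up. Seated, the template's origin is 4 mm above this origin and its x and y axes point the same way
- weight_tray: dark oak tray insert 90 x 90 mm with one round green-lined pocket 62 mm in diameter, 8 mm deep (floor 4 mm above the bench), for the weight (6 mm to spare all round). Origin below the pocket's centre. Fixed; top face 12 mm above the bench; origin on the bench, z up
- ball_tray: dark oak tray insert 90 x 90 mm with one round hole 40 mm in diameter with a black rubber rim, unlined, the seat for the ball: the ball rests on the hole's edge and centres itself, its centre then about 36 mm above the bench. Origin below the hole's centre. Fixed; top face 12 mm above the bench; origin on the bench, z up
Not all that is in view belongs to the job. Leave any blue, red or turquoise look-alike of the brass_weight alone.

How it is judged:
At the end, for the whole second after the job is handed in: Block, template and weight flat (0.1 rad) and still in their pockets, underside 1-8 mm up, within 12 mm of the tray origin (block, template 0.35 rad); ball still on its seat within 8 mm, centre 31-40.5 mm up; steel block and boxwood template within 20 mm of their starts (horizontal distance between brass_block and block_tray below 0.012 m and z of brass_block in the frame of block_tray between 0.001 and 0.008 m and linear speed of each of brass_block, brass_template, brass_weight, brass_ball below 0.02 m/s and angular speed of each of brass_block, brass_template, brass_weight, brass_ball below 0.2 rad/s and angle between each of brass_block, brass_template, brass_weight's own z axis and vertical below 0.1 rad and angle between the x axis of brass_block and the x axis of block_tray, either way round below 0.35 rad and horizontal distance between brass_template and template_tray below 0.012 m and z of brass_template in the frame of template_tray between 0.001 and 0.008 m and angle between the x axis of brass_template and the x axis of template_tray, either way round below 0.35 rad and horizontal distance between brass_weight and weight_tray below 0.012 m and z of brass_weight in the frame of weight_tray between 0.001 and 0.008 m and horizontal distance between brass_ball and ball_tray below 0.008 m and z of brass_ball in the frame of ball_tray between 0.031 and 0.0405 m and distance of each of steel_block, boxwood_template from where it was at the start of the episode below 0.02 m); the robot touches nothing.
It fails at once if the steel block is disturbed (moved more than 20 mm) (distance of steel_block from where it was at the start of the episode above 0.02 m).
It fails at once if the boxwood template is disturbed (moved more than 20 mm) (distance of boxwood_template from where it was at the start of the episode above 0.02 m).
It also fails if it takes over 99 s, if anything falls off the work surface, if the arm or the gripper's body presses on something with over 40 N, if the wrist force passes 120 N, or if a joint passes its speed limit or range.

### The arm

A 6-joint arm with a two-finger parallel gripper is mounted at the origin on the work surface. World frame = base frame: x ahead of the robot, y to its left, z up, the work surface at z = 0. Lengths are in m, angles in rad, forces in N, time in s.
With the tool pointing down it reaches from about 0.15 to 0.775 m from the base axis. Payload 6.1 kg.
Tool frame: the origin (TCP) lies at the very end of the fingers, on their centre line; the grasp point (between the pads) lies 19 mm behind it (bot.hold_point_z is the distance from the TCP to the grasp point, in m); z points along the fingers, y is the line along which they close (so a half turn about z gives the same grasp; the last joint's range is limited). The gripper opens to 85 mm and grips with 20 to 120 N. Pads are 22 mm wide; open, the fingers measure 114 mm over their backs; the gripper's body (76 mm by 85 mm) begins 54 mm behind the grasp point. The pads swing forward as they close: fully open they stand 13 mm farther back than shut.
Start: joints at [-1.262, 0.126, -0.04, 1.405, 0, 1.571], TCP at [0.16, -0.5, 0.231] pointing down, gripper open.
Joint ranges: [-2.72, 2.72], [-0.95, 1.95], [-1.27, 1.35], [-1.78, 2.02], [-1.46, 1.47], [-3.14, 3.14]. Speed limits (rad/s): [2.39, 2.39, 3.01, 3.14, 3.14, 3.14].

### API

Orientations are given as a 3x3 rotation matrix whose columns are the frame's x, y, z axes.
In Python, from plant import bot, imaging, close_job gives the robot as it stands.
- The arm moves only by the tool jog_arm, never from a script. Its argument "plan" is a list that holds one entry, the list of rows, each a list of 4 numbers: the shift along the tool's x, y, z in mm, then the turn about the tool's z in rad. A call has 1 to 20 rows; each row is the pose to reach, as a shift and turn from the pose commanded when the call began, along the tool's axes at that moment; what a row does not reach only later rows make up. A row lasts 1/12 s, in which the tool goes at most 41.7 mm and 7.16 degrees, less where a joint would pass 70% of its speed; a pose out of reach is approached as far as the arm can. A call with a gripper value outside its range is refused whole. "gripper" is the finger opening in mm, from 0 to 85.4, set as the call begins (left out, the last holds). The fingers move at their own pace and stop on an object; "newtons" is the grip in N (left out, the last holds). Time passes only in rows, so rows that repeat a pose let the fingers close. It gives the time, the measured TCP pose, the force, the opening and the grip force at its end, in the units of the state.
- bot.read_state(): the state, without advancing time (a new reading comes with each control period).
- imaging.grab_frame(name): name is "side" or "top"; returns a dict with "image" (420x560x3 uint8, red, green, blue), "intrinsics" (3x3 intrinsics, pixels), "origin" and "orientation" of the camera in the world. Camera axes: x right, y down, z forward; pixel columns grow to the right and rows downward; lengths in m; the calibration is good to about 2 mm. A picture is of the moment at which its call begins. There is no depth.
- close_job(): hands the job in; it is judged then, once.
The state is a dict: "time": time; "q": joint angles; "qd": joint speeds; "effort": joint torques, N m; "tool_pos": TCP position; "eef_rot": TCP orientation; "force": force on the tool from outside, world axes, zero at the start; "moment": the same for the moment, N m; "finger_gap": finger opening in m; "grip_force": force on a finger pad.
Only numpy, scipy, OpenCV 4.12 (cv2) and the standard library are available. Lean on these libraries where they do the work, as an engineer would, in place of code of your own. Each camera call takes 0.05 s, during which the arm holds its last target. There are 200 camera calls.

## Working session

There is one attempt and no reset: what is moved stays moved. The work goes in short steps, Python scripts to look and compute and a tool call to move; the robot and the scene stay as the last step left them, time stands still between calls to the robot, and variables do not carry over. Pictures are saved under pics/ and viewed, at most 14 in all, crops included, and the job is handed in when it is done.

Besides the shell and the picture viewer there is one more tool, called after ">>>" as name(argument=value, ...), one argument or row to a line, values as JSON. jog_arm: Moves the arm, as the interface text tells. Its arguments: {"type":"object","properties":{"plan":{"type":"array","items":{"type":"array","items":{"type":"array","items":{"type":"number"}}}},"gripper":{"type":"number"},"newtons":{"type":"number"}},"required":["plan"]}

```bash
mkdir -p pics; python3 - <<'E'
from plant import bot, imaging
import cv2, numpy as np, pickle
s=bot.read_state(); print(s['time'],s['tool_pos'],np.round(s['eef_rot'],3).tolist(),s['finger_gap'],bot.hold_point_z)
for n in('top','side'):
    f=imaging.grab_frame(n); pickle.dump(f,open(n+'0.pkl','wb'))
    cv2.imwrite(f'pics/{n}0.png',cv2.resize(f['image'][:,:,::-1],(800,600),interpolation=cv2.INTER_CUBIC))
    print(n,f['intrinsics'].tolist(),np.round(f['origin'],3),np.round(f['orientation'],3).tolist())
E
```

```text
0.0 [ 0.15942291 -0.49977212  0.2305089 ] [[0.953, 0.304, -0.001], [0.304, -0.953, 0.002], [-0.0, -0.002, -1.0]] 0.08514978920902413 0.0187
top [[382.10777345008205, 0.0, 285.65868013819033], [0.0, 382.10777345008205, 213.47587088845376], [0.0, 0.0, 1.0]] [0.357 0.062 1.039] [[0.026, -0.988, 0.154], [-0.999, -0.032, -0.036], [0.041, -0.153, -0.987]]
side [[386.9442587533245, 0.0, 279.3230240920998], [0.0, 386.9442587533245, 203.95416340819153], [0.0, 0.0, 1.0]] [0.145 0.854 0.598] [[-0.923, -0.185, 0.337], [-0.385, 0.472, -0.794], [-0.012, -0.862, -0.507]]
```

View pics/top0.png

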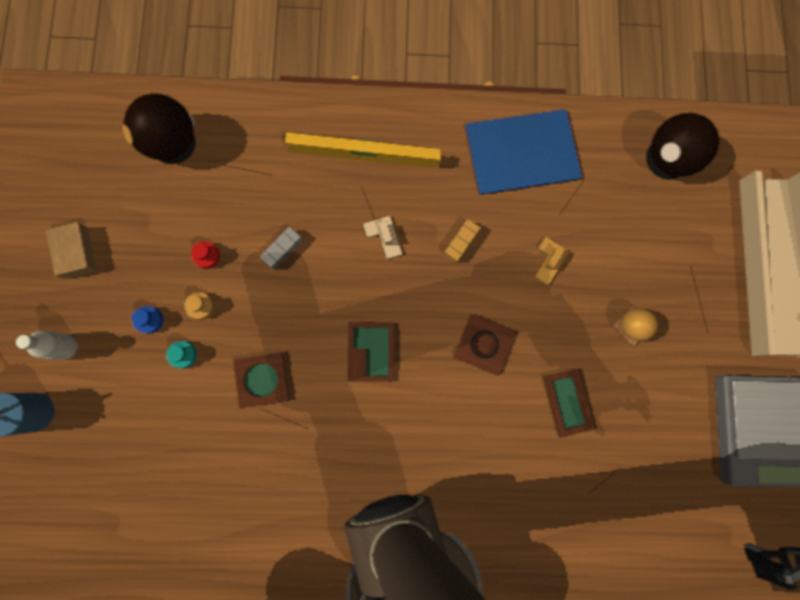

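View pics/side0.png

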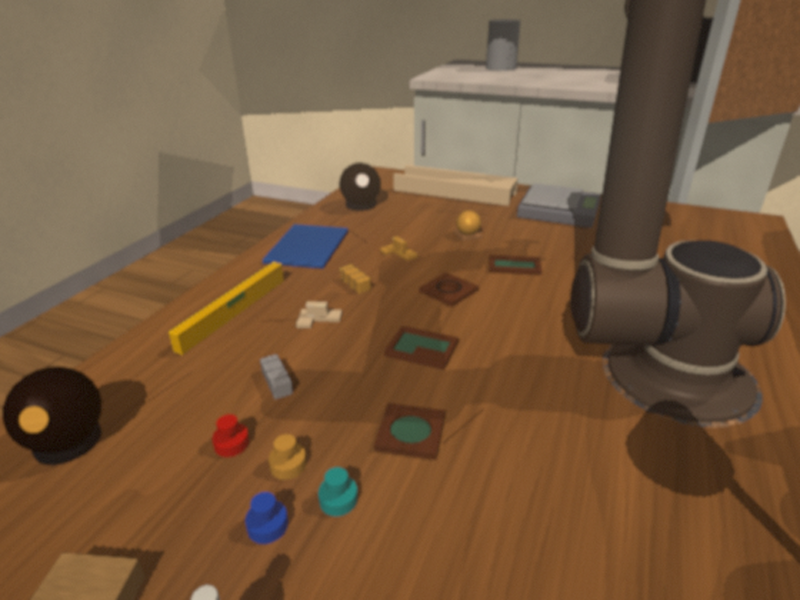

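The top view (800x600) shows the brass block at (463,240), brass template at (552,260), brass ball on its pad at (640,325) and brass weight at (198,306).

- **Trays:** weight (263,380), template (373,352), ball (486,344), block (570,403).
- **Look-alikes:** weights red (205,255), blue (147,319) and turquoise (181,354); steel block (281,247); boxwood template (385,237). The brass-coloured pieces fit the description. The pale template at 385 is boxwood and the grey block at 281 is steel.

I'll confirm this with an enlarged crop and take measurements in the same step.

```bash
cat > h.py <<'E'
import cv2, numpy as np, pickle
from plant import bot, imaging
def ray(f,uv,z):
    uv=np.atleast_2d(np.asarray(uv,float)); K=f['intrinsics']
    d=np.c_[(uv-[K[0][2],K[1][2]])/[K[0][0],K[1][1]],np.ones(len(uv))]@np.array(f['orientation']).T
    o=np.array(f['origin']); return (o+d*((z-o[2])/d[:,2])[:,None])[:,:2]
def proj(f,p):
    c=(np.atleast_2d(p)-f['origin'])@np.array(f['orientation']); K=f['intrinsics']
    return c[:,:2]/c[:,2:]*K[0][0]+[K[0][2],K[1][2]]
def mask(f,lo,hi):
    return cv2.inRange(cv2.cvtColor(f['image'],cv2.COLOR_RGB2HSV),np.array(lo),np.array(hi))
def blob(m,c,r=22):
    w=np.zeros_like(m); cv2.circle(w,tuple(int(v) for v in c),r,255,-1)
    cs,_=cv2.findContours(m&w,cv2.RETR_EXTERNAL,cv2.CHAIN_APPROX_NONE)
    return max(cs,key=cv2.contourArea) if cs else None
def cen(c):
    M=cv2.moments(c); return M['m10']/M['m00'],M['m01']/M['m00']
E
python3 - <<'E'
from h import *
f=pickle.load(open('top0.pkl','rb')); g=pickle.load(open('side0.pkl','rb'))
T=dict(weight=(198,306),templ=(552,260),block=(463,240),ball=(640,325),wt=(263,380),tt=(373,352),bt=(486,344),kt=(570,403))
S=dict(weight=(286,457),templ=(400,250),block=(355,277),ball=(469,222),wt=(411,430),tt=(425,345),kt=(515,265))
tiles=[]
for n,c in T.items():
    c=np.array(c)*.7; x,y=c.astype(int)
    t=f['image'][y-20:y+20,x-20:x+20]; tiles.append(cv2.resize(t,(200,200),interpolation=cv2.INTER_CUBIC))
    hsv=cv2.cvtColor(f['image'],cv2.COLOR_RGB2HSV)
    print(n,hsv[y,x])
for c in [(385,237),(281,247)]:
    x,y=(np.array(c)*.7).astype(int); tiles.append(cv2.resize(f['image'][y-20:y+20,x-20:x+20],(200,200),interpolation=cv2.INTER_CUBIC))
for n in ('templ','block'):
    x,y=(np.array(S[n])*.7).astype(int); tiles.append(cv2.resize(g['image'][y-20:y+20,x-20:x+20],(200,200),interpolation=cv2.INTER_CUBIC))
cv2.imwrite('pics/tiles.png',np.vstack([np.hstack(tiles[i:i+4]) for i in(0,4,8)])[:,:,::-1])
print('bg',[hsv[y,x].tolist() for x,y in((360,200),(400,160),(150,220),(330,290))])
E
```

```text
weight [ 17 174 195]
templ [ 17 174 188]
block [ 17 160 166]
ball [ 18 171 222]
wt [ 69 102  95]
tt [ 70 107  79]
bt [ 10 173  84]
kt [ 68 105  80]
bg [[13, 167, 104], [14, 166, 129], [14, 176, 71], [14, 168, 135]]
```

View pics/tiles.png

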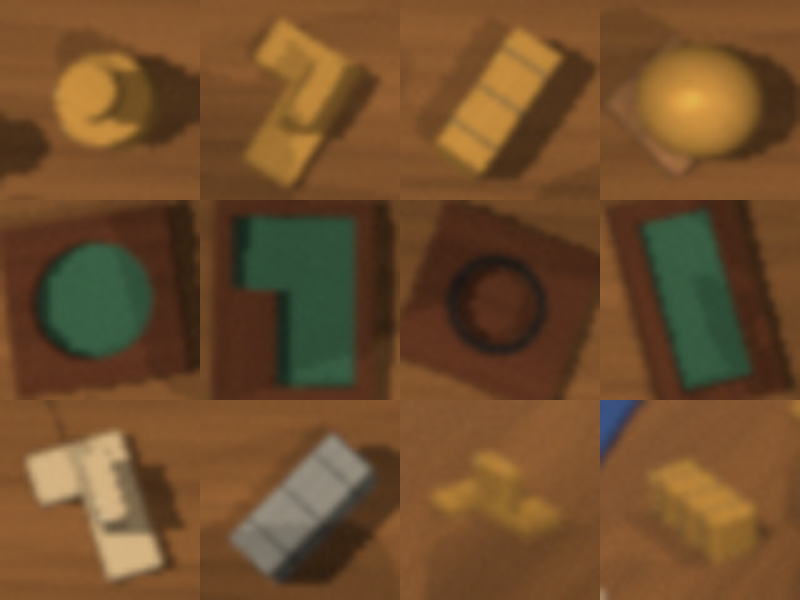

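The tiles confirm the identities: weight, boot template, ringed block and ball are all brass-coloured. In the template tile the foot points up-left and the bar runs lower-left to upper-right. The tray's foot points left, so its yaw is about 0. Next I'll measure by masks.

```bash
python3 - <<'E'
from h import *
f=pickle.load(open('top0.pkl','rb')); g=pickle.load(open('side0.pkl','rb'))
T=dict(weight=(198,306),templ=(552,260),block=(463,240),ball=(640,325),wt=(263,380),tt=(373,352),bt=(486,344),kt=(570,403))
S=dict(weight=(286,457),templ=(400,250),block=(355,277),ball=(469,222),wt=(411,430),tt=(425,345),kt=(515,265),bt=(448,289))
H=dict(weight=.018,templ=.008,block=.014,ball=.034,wt=.007,tt=.007,bt=.007,kt=.007)
br=lambda f:mask(f,(15,120,130),(25,255,255))
def rect(p):
    (cx,cy),(w,h),a=cv2.minAreaRect((p*1000).astype(np.float32)); return np.round([cx,cy,w,h,a],1)
s5=lambda m:cv2.threshold(cv2.resize(m,None,fx=5,fy=5,interpolation=cv2.INTER_CUBIC),127,255,0)[1]
for n in T:
  for f_,P in((f,T),(g,S)):
    if n in('weight','templ','block','ball'): m=br(f_)
    else:
        m=mask(f_,(0,60,0),(11,255,255))|mask(f_,(40,30,0),(110,255,255))|mask(f_,(0,0,0),(179,255,45)) 
    m=cv2.morphologyEx(m,cv2.MORPH_CLOSE,np.ones((3,3))) 
    c=blob(s5(m),np.array(P[n])*3.5,r=(130 if n[-1]=='t' or f_ is g else 95))
    if c is None: print(n,'none');continue
    c5=(c[:,0,:]+.5)/5-.5; cc=(np.array(cen(c))+.5)/5-.5
    print(n,'top' if f_ is f else 'side','cen',np.round(ray(f_,cc,H[n])*1000,1),'rect',rect(ray(f_,c5,H[n])))
    if f_ is f and n=='templ':
        a=cv2.approxPolyDP(c,7,True)[:,0]; print(np.round((a+.5)/5-.5,1).tolist()); print(np.round(ray(f,(a+.5)/5-.5,.008)*1000).tolist())
    if f_ is f and n in('tt','kt','wt'):
        gm=s5(mask(f,(40,30,0),(110,255,255))); c=blob(gm,np.array(P[n])*3.5,130); c5=(c[:,0,:]+.5)/5-.5
        print('  green',rect(ray(f,c5,.008)))
E
```

```text
weight top cen [[502.4 423.6]] rect [502.2 422.   53.3  45.5   9. ]
weight side cen [[506.2 417.3]] rect [506.3 413.3  52.   85.   21.9]
templ top cen [[ 618.5 -250.5]] rect [ 617.  -245.1   55.    88.5   63.1]
[[382.0, 164.6], [376.6, 172.0], [376.6, 175.2], [381.6, 177.0], [381.6, 181.0], [374.6, 193.0], [383.0, 198.4], [389.4, 190.0], [389.4, 184.0], [397.4, 173.8]]
[[666.0, -244.0], [644.0, -228.0], [634.0, -228.0], [630.0, -242.0], [618.0, -242.0], [583.0, -222.0], [569.0, -245.0], [593.0, -264.0], [610.0, -264.0], [641.0, -287.0]]
templ side cen [[ 621.8 -264.1]] rect [ 615.5 -273.1  114.8   98.6   87.2]
block top cen [[649.3 -75.9]] rect [648.8 -75.6  34.3  92.5  57. ]
block side cen [[649.6 -84.3]] rect [649.2 -84.2  60.  137.9  54.9]
ball top cen [[ 490.1 -409.3]] rect [ 489.6 -409.7   65.2   60.1   88. ]
ball side cen [[ 496.3 -433.6]] rect [ 498.2 -437.5   65.3  149.6   15.4]
wt top cen [[368.9 293.4]] rect [369.3 293.3  91.   92.5  10.8]
  green [369.5 293.3  57.2  57.7   1.6]
wt side cen [[367.9 296. ]] rect [369.4 293.3  91.7 101.5  10.8]
tt top cen [[427.3  92.3]] rect [428.5  91.3 112.8  89.5   0.9]
  green [428.4  92.1  91.   64.3   1.8]
tt side cen [[425.9  94.1]] rect [428.2  91.9 116.6 101.    0.6]
bt top cen [[ 447.5 -123.2]] rect [ 447.8 -123.3   92.9   91.9   69.2]
bt side cen [[ 446.5 -121.3]] rect [ 446.5 -123.5  102.7   98.    71. ]
kt top cen [[ 342.2 -283.5]] rect [ 343.2 -284.2  116.2   72.2   14.9]
  green [ 342.7 -282.3   90.7   39.7   14.9]
kt side cen [[ 339.9 -284.7]] rect [ 339.8 -285.9  115.8   89.9   14.6]
```

```bash
cat >> h.py <<'E'
def go(x,y,z,psi):
    "shift (tool axes, mm) and turn from the measured pose to a world pose (mm, deg)"
    s=bot.read_state(); R=np.array(s['eef_rot']); p=np.array(s['tool_pos'])*1000
    yaw=np.degrees(np.arctan2(R[1,0],R[0,0])); d=np.array([x,y,z])-p
    r=np.radians(yaw); t=np.radians((yaw-psi+180)%360-180)
    print('shift',np.round([d[0]*np.cos(r)+d[1]*np.sin(r),d[0]*np.sin(r)-d[1]*np.cos(r),-d[2]],1),'turn',round(t,3),'| yaw',round(yaw,1),'pos',np.round(p,1),'q6',round(s['q'][5],2),'gap',round(s['finger_gap']*1000,1),'t',round(s['time'],1))
E
python3 - <<'E'
from h import *
f=pickle.load(open('top0.pkl','rb')); g=pickle.load(open('side0.pkl','rb'))
M=np.array([(-45,-19),(-45,11),(35,35),(7,35),(35,-19)],float)
W=ray(f,[(383,198.4),(374.6,193),(382,164.6),(376.6,173.6),(397.4,173.8)],.006)*1000
mc,wc=M.mean(0),W.mean(0); A=M-mc;B=W-wc
th=np.arctan2((A[:,0]*B[:,1]-A[:,1]*B[:,0]).sum(),(A*B).sum())
R=np.array([[np.cos(th),-np.sin(th)],[np.sin(th),np.cos(th)]]); o=wc-R@mc
print('templ',o,np.degrees(th),'res',np.round(W-(M@R.T+o),1).tolist())
print('weight base',ray(f,[118+101.5/5-.5,194+100/5-.5],.012)*1000)
# predicted pixels in side view (in 800x600 scale)
for n,p in dict(ball=(.490,-.4095,.034),templtop=(*o/1000,.034),blocktop=(.649,-.076,.028),weighttop=(.5024,.4215,.046)).items():
    print(n,'side',np.round(proj(g,[p])/.7,1),'top',np.round(proj(f,[p])/.7,1))
im=g['image'].copy()
gr=cv2.cvtColor(im,cv2.COLOR_RGB2HSV)[:,:,2]
go(490,-409.5,12,45)
E
```

```text
templ [ 617.83358104 -254.73496296] -30.63959293423386 res [[-0.3, 2.1], [-1.0, -0.3], [0.5, -2.0], [-2.1, -0.6], [2.9, 0.9]]
weight base [[503.95957974 420.16710154]]
ball side [[467.8 223.3]] top [[637.8 324.7]]
templtop side [[397.8 239.8]] top [[555.6 255.8]]
blocktop side [[352.7 272.9]] top [[462.3 237.4]]
weighttop side [[282.5 444.9]] top [[189.6 303. ]]
shift [342.4  14.4 218.6] turn -0.477 | yaw 17.7 pos [ 159.5 -499.8  230.6] q6 1.57 gap 85.3 t 0.1
```

>>> jog_arm(
  plan=[
    [[40,2,14,-0.06],[80,3,28,-0.12],[120,5,42,-0.18],[160,7,56,-0.24],[200,8,70,-0.3],[240,10,84,-0.36],[280,12,98,-0.42],[320,13,112,-0.477],[342,14,120,-0.477],[342,14,120,-0.477],[342,14,145,-0.477],[342,14,170,-0.477],[342,14,190,-0.477],[342,14,205,-0.477],[342,14,218,-0.477],[342,14,218,-0.477]],
  ],
  gripper=85,
)

```text
time: 1.43
tool_pos: [0.4873, -0.4083, 0.0099]
eef_rot: [[0.707, 0.707, -0.005], [0.707, -0.707, 0.004], [-0.001, -0.006, -1.0]]
force: [0.3, 1.0, 0.7]
finger_gap: 0.0854
grip_force: 0.0
```

```bash
python3 - <<'E'
from h import *
go(490,-409.5,12,45)
f=imaging.grab_frame('top'); x,y=448,227
cv2.imwrite('pics/ball1.png',cv2.resize(f['image'][y-40:y+40,x-50:x+50,::-1],(600,480),interpolation=cv2.INTER_CUBIC))
E
```

```text
shift [ 1.   2.7 -2.1] turn -0.0 | yaw 45.0 pos [ 487.3 -408.3    9.9] q6 1.66 gap 85.4 t 1.4
```

View pics/ball1.png

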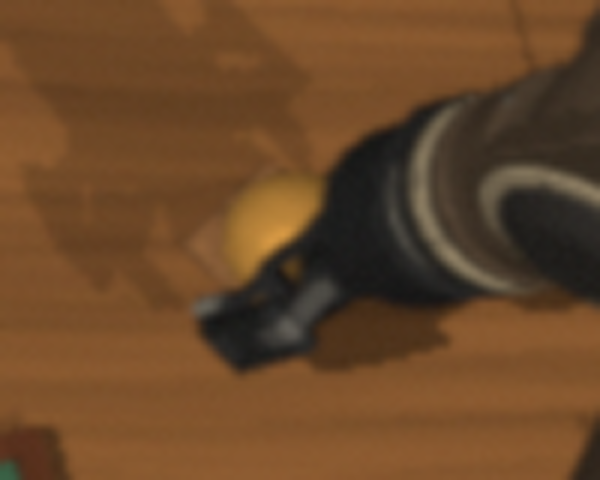

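Tool is over the ball, with the lower-left finger clear of it and its pad. Closing with a small correction.

>>> jog_arm(
  plan=[
    [[1,2,-2,0],[1,2,-2,0],[1,2,-2,0],[1,2,-2,0],[1,2,-2,0],[1,2,-2,0],[1,2,-2,0],[1,2,-2,0],[1,2,-2,0],[1,2,-2,0]],
  ],
  gripper=55,
  newtons=40,
)

```text
time: 2.32
tool_pos: [0.4925, -0.411, 0.0174]
eef_rot: [[0.707, 0.707, 0.002], [0.707, -0.707, -0.002], [0.0, 0.003, -1.0]]
force: [-2.0, 1.1, 6.1]
finger_gap: 0.061
grip_force: 42.4
```

```bash
python3 -c "
from h import *
go(447.3,-123.3,15,45)"
```

```text
shift [ 171.6 -235.4    2.4] turn 0.0 | yaw 45.0 pos [ 492.5 -411.    17.4] q6 1.66 gap 61.0 t 2.3
```

The gap reads 61 mm, less than the 63 mm diameter, and z was pushed up. The pads sit above the ball's equator, so I'll regrip lower.

>>> jog_arm(
  plan=[
    [[0,0,0,0],[0,0,0,0],[0,0,0,0],[0,0,0,0],[0,0,4,0],[0,0,8,0],[0,0,8,0],[0,0,8,0]],
  ],
  gripper=85,
)

```text
time: 2.98
tool_pos: [0.4914, -0.4099, 0.0065]
eef_rot: [[0.707, 0.707, -0.001], [0.707, -0.707, 0.001], [-0.0, -0.001, -1.0]]
force: [-0.9, -0.4, 0.4]
finger_gap: 0.0851
grip_force: 0.0
```

>>> jog_arm(
  plan=[
    [[0,0,0,0],[0,0,0,0],[0,0,0,0],[0,0,0,0],[0,0,0,0],[0,0,0,0],[0,0,0,0],[0,0,0,0],[0,0,0,0]],
  ],
  gripper=55,
)

```text
time: 3.73
tool_pos: [0.4923, -0.4108, 0.0078]
eef_rot: [[0.707, 0.707, 0.001], [0.707, -0.707, -0.001], [0.0, 0.002, -1.0]]
force: [2.6, -2.3, 3.8]
finger_gap: 0.0618
grip_force: 43.3
```

```bash
python3 -c "
from h import *
go(447.3,-123.3,15,45)"
```

```text
shift [ 171.6 -235.    -7.2] turn 0.0 | yaw 45.0 pos [ 492.3 -410.8    7.8] q6 1.66 gap 61.8 t 3.7
```

>>> jog_arm(
  plan=[
    [[0,0,-15,0],[0,0,-40,0],[8,-12,-60,0],[25,-35,-60,0],[45,-62,-60,0],[65,-89,-60,0],[85,-117,-60,0],[105,-144,-60,0],[125,-171,-60,0],[145,-199,-60,0],[160,-219,-60,0],[169,-231,-60,0],[171.5,-235,-60,0],[171.5,-235,-60,0],[171.5,-235,-45,0],[171.5,-235,-30,0],[171.5,-235,-30,0]],
  ],
)

```text
time: 5.15
tool_pos: [0.4444, -0.123, 0.0343]
eef_rot: [[0.707, 0.707, -0.006], [0.707, -0.707, 0.001], [-0.003, -0.005, -1.0]]
force: [-1.8, 0.5, -4.5]
finger_gap: 0.0616
grip_force: 45.5
```

```bash
python3 -c "
from h import *
go(447.3,-123.3,12,45)
f=imaging.grab_frame('top');g=imaging.grab_frame('side')
a=f['image'][200:280,290:390];b=g['image'][160:240,265:365]
cv2.imwrite('pics/ball2.png',cv2.resize(np.hstack([a,b])[:,:,::-1],(800,320),interpolation=cv2.INTER_CUBIC))"
```

```text
shift [ 1.8  2.2 22.3] turn -0.001 | yaw 45.0 pos [ 444.4 -123.    34.3] q6 2.09 gap 61.6 t 5.2
```

View pics/ball2.png

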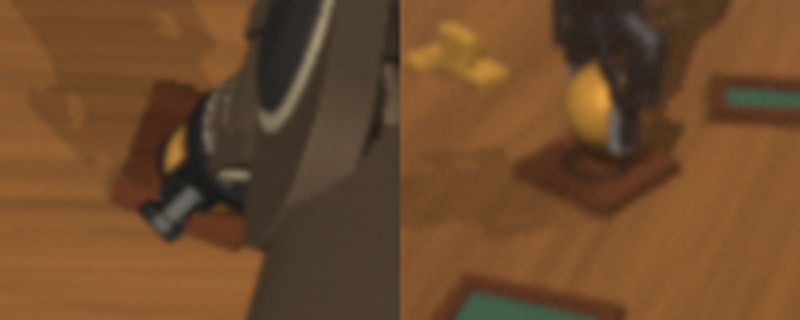

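The ball is held over the black-rimmed hole (side crop (590,160)). Lowering it now.

>>> jog_arm(
  plan=[
    [[0,0,6,0],[0,0,12,0],[0,0,17,0],[0,0,21,0],[0,0,24,0],[0,0,24,0],[0,0,24,0],[0,0,24,0],[0,0,24,0]],
  ],
)

```text
time: 6.0
tool_pos: [0.4469, -0.1229, 0.0136]
eef_rot: [[0.707, 0.707, 0.0], [0.707, -0.707, -0.0], [0.0, 0.0, -1.0]]
force: [-0.1, 0.1, -4.6]
finger_gap: 0.0612
grip_force: 45.7
```

```bash
python3 -c "
from h import *
go(447.3,-123.3,11,45)"
```

```text
shift [-0.   0.6  2.6] turn 0.0 | yaw 45.0 pos [ 446.9 -122.9   13.6] q6 2.09 gap 61.2 t 6.0
```

>>> jog_arm(
  plan=[
    [[0,0,1.5,0],[0,0,3,0],[0,0,3,0],[0,0,3,0],[0,0,3,0]],
  ],
)

```text
time: 6.42
tool_pos: [0.4476, -0.1227, 0.0112]
eef_rot: [[0.707, 0.708, 0.002], [0.708, -0.707, 0.0], [0.002, 0.001, -1.0]]
force: [-0.8, 4.2, 6.3]
finger_gap: 0.0612
grip_force: 46.5
```

>>> jog_arm(
  plan=[
    [[0,0,0,0],[0,0,0,0],[0,0,0,0],[0,0,0,0],[0,0,0,0],[0,0,0,0],[0,0,-20,0],[0,0,-50,0],[0,0,-85,0],[0,0,-110,0],[0,0,-110,0],[0,0,-110,0],[0,0,-110,0]],
  ],
  gripper=85,
)

```text
time: 7.5
tool_pos: [0.4464, -0.1228, 0.1196]
eef_rot: [[0.707, 0.707, -0.001], [0.707, -0.707, 0.0], [-0.0, -0.0, -1.0]]
force: [-0.1, 0.1, 0.3]
finger_gap: 0.0854
grip_force: 0.0
```

```bash
python3 -c "
from h import *
go(649.2,-76.3,90,147); go(649.2,-76.3,8,147)
g=imaging.grab_frame('side')
c=blob(mask(g,(15,120,130),(25,255,255)),np.array(proj(g,[(.4473,-.1233,.036)])[0]),14)
print(proj(g,[(.4473,-.1233,.036)]),cv2.minEnclosingCircle(c),cen(c))"
```

```text
shift [176.2 110.6  29.6] turn -1.78 | yaw 45.0 pos [ 446.4 -122.8  119.6] q6 2.09 gap 85.4 t 7.5
shift [176.2 110.6 111.6] turn -1.78 | yaw 45.0 pos [ 446.4 -122.8  119.6] q6 2.09 gap 85.4 t 7.5
[[313.94398616 193.40151212]] ((314.0, 191.0), 10.198139190673828) (314.0, 191.08600237247924)
```

>>> jog_arm(
  plan=[
    [[12,7,0,-0.12],[24,15,0,-0.24],[36,22,0,-0.36],[48,29,0,-0.48],[60,37,0,-0.6],[72,45,0,-0.72],[84,52,0,-0.84],[96,60,0,-0.96],[108,67,0,-1.08],[120,75,0,-1.2],[132,82,0,-1.32],[144,90,0,-1.44],[156,97,10,-1.56],[168,105,20,-1.68],[176,110.5,30,-1.78],[176,110.5,50,-1.78],[176,110.5,50,-1.78],[176,110.5,50,-1.78]],
  ],
  gripper=62,
)

```text
time: 9.05
tool_pos: [0.6474, -0.0762, 0.0675]
eef_rot: [[-0.839, 0.545, -0.006], [0.545, 0.839, 0.001], [0.005, -0.003, -1.0]]
force: [-0.0, 1.1, 0.6]
finger_gap: 0.0619
grip_force: 0.0
```

```bash
python3 -c "
from h import *
go(649.2,-76.3,8,147)
f=imaging.grab_frame('top');g=imaging.grab_frame('side')
a=f['image'][130:210,274:374];b=g['image'][150:230,200:300]
cv2.imwrite('pics/blk1.png',cv2.resize(np.hstack([a,b])[:,:,::-1],(800,320),interpolation=cv2.INTER_CUBIC))"
```

```text
shift [-1.6  0.9 59.5] turn -0.0 | yaw 147.0 pos [647.4 -76.2  67.5] q6 0.46 gap 61.9 t 9.1
```

View pics/blk1.png

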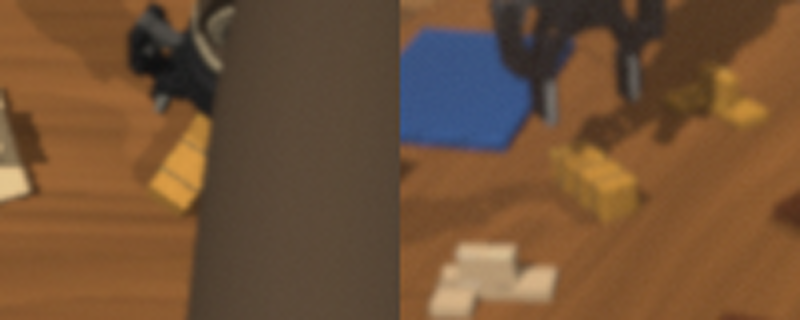

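The fingers straddle the brass block: tips at side crop (550,115) and (632,95), block centred at about (597,180). Descending.

>>> jog_arm(
  plan=[
    [[0,0,15,0],[0,0,30,0],[0,0,42,0],[0,0,52,0],[0,0,57,0],[0,0,57,0],[0,0,57,0],[0,0,57,0]],
  ],
)

```text
time: 9.82
tool_pos: [0.6499, -0.0765, 0.0142]
eef_rot: [[-0.839, 0.545, 0.001], [0.545, 0.839, -0.0], [-0.001, 0.001, -1.0]]
force: [0.6, 0.3, 0.6]
finger_gap: 0.062
grip_force: 0.0
```

>>> jog_arm(
  plan=[
    [[0,0,0,0],[0,0,0,0],[0,0,0,0],[0,0,0,0],[0,0,0,0],[0,0,0,0],[0,0,0,0],[0,0,0,0]],
  ],
  gripper=20,
  newtons=50,
)

```text
time: 10.48
tool_pos: [0.6498, -0.0766, 0.0142]
eef_rot: [[-0.839, 0.545, 0.001], [0.545, 0.839, -0.0], [-0.001, 0.0, -1.0]]
force: [-0.7, -0.6, 5.6]
finger_gap: 0.0287
grip_force: 50.8
```

```bash
python3 -c "
from h import *
go(342.7,-283.3,16,195)"
```

```text
shift [ 145.  -340.6   -1.8] turn -0.838 | yaw 147.0 pos [649.8 -76.6  14.2] q6 0.46 gap 28.7 t 10.5
```

The grip is high: the TCP is at 14 mm. I'll regrip 6 mm lower.

>>> jog_arm(
  plan=[
    [[0,0,0,0],[0,0,0,0],[0,0,0,0],[0,0,3,0],[0,0,6,0],[0,0,6,0],[0,0,6,0]],
  ],
  gripper=50,
)

```text
time: 11.07
tool_pos: [0.6489, -0.0764, 0.0067]
eef_rot: [[-0.839, 0.544, -0.001], [0.544, 0.839, 0.0], [0.001, -0.0, -1.0]]
force: [-0.0, 0.6, 1.1]
finger_gap: 0.0495
grip_force: 0.0
```

>>> jog_arm(
  plan=[
    [[0,0,0,0],[0,0,0,0],[0,0,0,0],[0,0,0,0],[0,0,0,0],[0,0,0,0],[0,0,-20,0],[0,0,-45,0],[0,0,-70,0],[0,0,-70,0],[0,0,-70,0],[0,0,-70,0]],
  ],
  gripper=20,
)

```text
time: 12.07
tool_pos: [0.6485, -0.0764, 0.0758]
eef_rot: [[-0.839, 0.545, -0.002], [0.545, 0.839, 0.0], [0.002, -0.001, -1.0]]
force: [-0.9, 0.2, -4.2]
finger_gap: 0.0285
grip_force: 50.3
```

```bash
python3 -c "
from h import *
go(342.7,-283.3,16,195)
g=imaging.grab_frame('side')
cv2.imwrite('pics/blk2.png',cv2.resize(g['image'][110:230,180:330,::-1],(750,600),interpolation=cv2.INTER_CUBIC))"
```

```text
shift [ 143.8 -340.1   59.8] turn -0.838 | yaw 147.0 pos [648.5 -76.4  75.8] q6 0.46 gap 28.5 t 12.1
```

View pics/blk2.png

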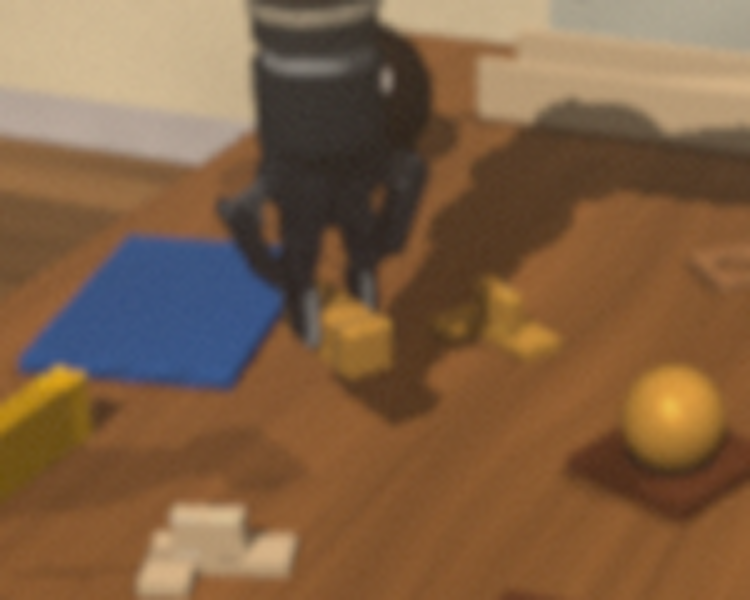

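Block is held level (side crop (355,340)), and the ball is seated at (672,415). Carrying the block to its tray.

>>> jog_arm(
  plan=[
    [[0,0,-25,0],[8,-19,-40,-0.05],[20,-47,-40,-0.12],[33,-78,-40,-0.2],[46,-109,-40,-0.28],[59,-140,-40,-0.36],[72,-171,-40,-0.44],[85,-202,-40,-0.52],[98,-233,-40,-0.6],[111,-264,-40,-0.68],[124,-294,-40,-0.76],[135,-320,-40,-0.838],[142,-336,-40,-0.838],[144,-340,-40,-0.838],[144,-340,-15,-0.838],[144,-340,10,-0.838],[144,-340,28,-0.838],[144,-340,28,-0.838],[144,-340,28,-0.838],[144,-340,28,-0.838]],
  ],
)

```text
time: 13.78
tool_pos: [0.3439, -0.2831, 0.0497]
eef_rot: [[-0.966, -0.26, 0.0], [-0.26, 0.966, 0.0], [-0.0, 0.0, -1.0]]
force: [-0.4, 0.2, -3.4]
finger_gap: 0.0291
grip_force: 50.5
```

```bash
python3 -c "
from h import *
go(342.7,-283.3,13,195)
f=imaging.grab_frame('top');g=imaging.grab_frame('side')
a=f['image'][240:320,350:450];b=g['image'][140:220,310:410]
cv2.imwrite('pics/blk3.png',cv2.resize(np.hstack([a,b])[:,:,::-1],(800,320),interpolation=cv2.INTER_CUBIC))"
```

```text
shift [ 1.2  0.2 36.7] turn 0.001 | yaw -165.0 pos [ 343.9 -283.1   49.7] q6 -0.95 gap 29.1 t 13.8
```

View pics/blk3.png

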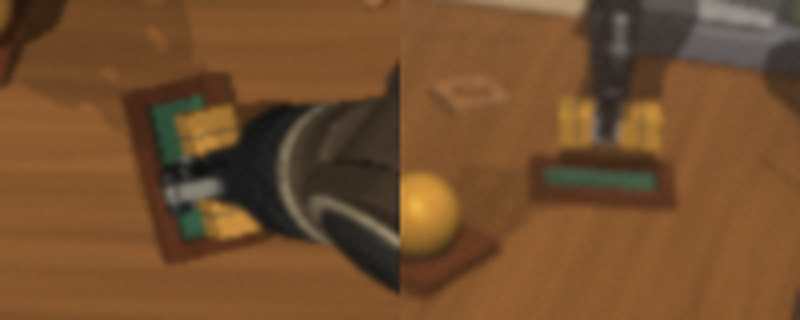

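```bash
python3 -c "
from h import *
g=pickle.load(open('side0.pkl','rb'));f=pickle.load(open('top0.pkl','rb'))
for p in [(.3427,-.2833,.004),(.3439,-.2831,.057)]:
  print(proj(g,[p])[0]*4-[310*4-400,140*4], proj(f,[p])[0]*4-[350*4,240*4])
m=mask(g:=imaging.grab_frame('side'),(15,110,110),(25,255,255))[150:185,340:385]; x=np.nonzero(m)[1]+340
print(x.min()*4+2-840,x.max()*4+2-840)
"
```

```text
[597.17769238 182.49819506] [189.99494124 165.29245305]
[601.75984732 123.88139528] [216.91285837 165.2577831 ]
554 666
```

The block sits about 3 mm toward −x in the grip, by both views, so I'll shift to compensate and lower it.

>>> jog_arm(
  plan=[
    [[-2,0,6,0],[-2,0,14,0],[-2,0,22,0],[-2,0,28,0],[-2,0,32,0],[-2,0,34,0],[-2,0,35,0],[-2,0,35,0],[-2,0,35,0],[-2,0,35,0]],
  ],
)

```text
time: 14.77
tool_pos: [0.3455, -0.2829, 0.0146]
eef_rot: [[-0.966, -0.259, 0.0], [-0.259, 0.966, -0.0], [-0.0, -0.0, -1.0]]
force: [0.5, -0.2, -3.2]
finger_gap: 0.029
grip_force: 50.6
```

```bash
python3 -c "
from h import *
go(342.7,-283.3,13,195)
f=imaging.grab_frame('top');g=imaging.grab_frame('side')
a=f['image'][240:320,350:450];b=g['image'][140:220,310:410]
cv2.imwrite('pics/blk4.png',cv2.resize(np.hstack([a,b])[:,:,::-1],(800,320),interpolation=cv2.INTER_CUBIC))"
```

```text
shift [2.9 0.3 1.6] turn 0.0 | yaw -165.0 pos [ 345.5 -282.9   14.6] q6 -0.95 gap 29.0 t 14.8
```

View pics/blk4.png

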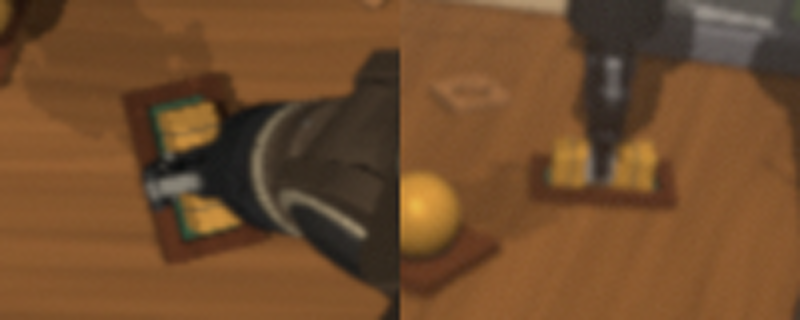

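Block is inside its pocket with green visible on both ends. Releasing.

>>> jog_arm(
  plan=[
    [[0,0,2,0],[0,0,2,0],[0,0,2,0]],
  ],
)

```text
time: 15.12
tool_pos: [0.3452, -0.2826, 0.0122]
eef_rot: [[-0.966, -0.259, -0.0], [-0.259, 0.966, 0.0], [0.0, 0.0, -1.0]]
force: [1.5, -0.2, -2.8]
finger_gap: 0.0292
grip_force: 50.6
```

>>> jog_arm(
  plan=[
    [[0,0,0,0],[0,0,0,0],[0,0,0,0],[0,0,0,0],[0,0,-20,0],[0,0,-50,0],[0,0,-85,0],[0,0,-105,0],[0,0,-105,0],[0,0,-105,0],[0,0,-105,0]],
  ],
  gripper=55,
)

```text
time: 16.03
tool_pos: [0.3451, -0.2825, 0.1167]
eef_rot: [[-0.966, -0.259, -0.0], [-0.259, 0.966, 0.0], [0.0, 0.0, -1.0]]
force: [0.4, 0.1, -0.3]
finger_gap: 0.0551
grip_force: 0.0
```

```bash
python3 -c "
from h import *
go(617.8,-254.7,60,149.4)
f=imaging.grab_frame('top')
m=mask(f,(15,120,110),(25,255,255)); c=blob(m,proj(f,[(.3427,-.2833,.018)])[0],20)
print(ray(f,cen(c),.018)*1000, cv2.minAreaRect(c))"
```

```text
shift [-270.6  -43.8   56.7] turn 0.796 | yaw -165.0 pos [ 345.1 -282.5  116.7] q6 -0.95 gap 55.1 t 16.0
[[ 353.23121391 -280.29122067]] ((399.7124938964844, 281.7072448730469), (31.862560272216797, 14.14982795715332), 75.25643920898438)
```

>>> jog_arm(
  plan=[
    [[-20,-3,0,0.05],[-45,-7,0,0.15],[-72,-12,0,0.26],[-100,-16,0,0.37],[-130,-21,0,0.48],[-160,-26,0,0.59],[-190,-31,0,0.7],[-220,-36,0,0.796],[-245,-40,10,0.796],[-262,-43,25,0.796],[-270.5,-44,45,0.796],[-270.5,-44,60,0.796],[-270.5,-44,60,0.796],[-270.5,-44,60,0.796],[-270.5,-44,60,0.796]],
  ],
  gripper=45,
)

```text
time: 17.33
tool_pos: [0.6176, -0.2551, 0.0573]
eef_rot: [[-0.861, 0.509, -0.001], [0.509, 0.861, 0.0], [0.001, -0.0, -1.0]]
force: [0.8, -0.0, -0.5]
finger_gap: 0.0449
grip_force: 0.0
```

```bash
python3 -c "
from h import *
go(617.8,-254.7,11,149.4)
f=imaging.grab_frame('top');g=imaging.grab_frame('side')
m=mask(f,(15,120,110),(25,255,255)); c=blob(m,proj(f,[(.3427,-.2833,.018)])[0],20)
print(ray(f,cen(c),.018)*1000, cv2.minAreaRect(c))
a=f['image'][140:220,340:440];b=g['image'][130:210,230:330]
cv2.imwrite('pics/tp1.png',cv2.resize(np.hstack([a,b])[:,:,::-1],(800,320),interpolation=cv2.INTER_CUBIC))"
```

```text
shift [ 0.1  0.4 46.3] turn -0.0 | yaw 149.4 pos [ 617.6 -255.1   57.3] q6 0.14 gap 44.9 t 17.3
[[ 366.44285187 -268.6527529 ]] ((394.85296630859375, 273.4117736816406), (13.824529647827148, 9.216353416442871), 75.96376037597656)
```

View pics/tp1.png

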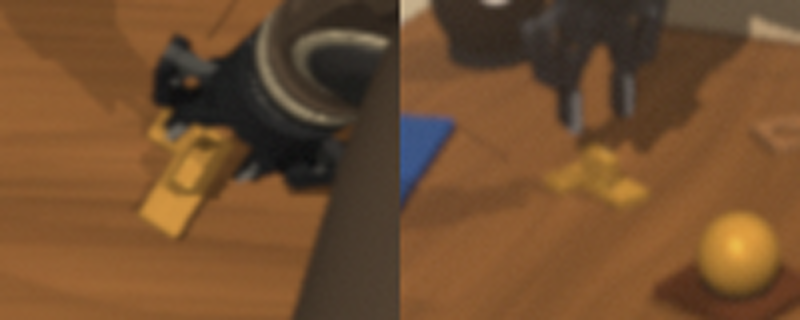

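Fingers straddle the grip bar: tips in the side crop at (572,120) and (627,100), bar at (598,160). Descending and gripping.

>>> jog_arm(
  plan=[
    [[0,0,12,0],[0,0,25,0],[0,0,35,0],[0,0,42,0],[0,0,44,0],[0,0,44,0],[0,0,44,0],[0,0,44,0]],
  ],
)

```text
time: 18.1
tool_pos: [0.6185, -0.2553, 0.014]
eef_rot: [[-0.861, 0.509, 0.001], [0.509, 0.861, -0.0], [-0.001, 0.0, -1.0]]
force: [-0.2, 0.2, -0.7]
finger_gap: 0.0449
grip_force: 0.0
```

>>> jog_arm(
  plan=[
    [[0,0,0,0],[0,0,0,0],[0,0,0,0],[0,0,0,0],[0,0,0,0],[0,0,0,0],[0,0,0,0],[0,0,0,0]],
  ],
  gripper=5,
  newtons=45,
)

```text
time: 18.77
tool_pos: [0.6183, -0.2553, 0.0139]
eef_rot: [[-0.861, 0.509, 0.001], [0.509, 0.861, -0.0], [-0.001, 0.0, -1.0]]
force: [-0.9, -1.5, 5.3]
finger_gap: 0.0126
grip_force: 45.7
```

```bash
python3 -c "
from h import *
go(433.5,83.8,16,181)"
```

```text
shift [331.7 197.8  -2.1] turn -0.551 | yaw 149.4 pos [ 618.3 -255.3   13.9] q6 0.14 gap 12.6 t 18.8
```

>>> jog_arm(
  plan=[
    [[0,0,-20,0],[0,0,-50,0],[15,9,-80,-0.03],[40,24,-90,-0.08],[67,40,-90,-0.13],[95,57,-90,-0.18],[123,73,-90,-0.23],[151,90,-90,-0.28],[180,107,-90,-0.33],[208,124,-90,-0.38],[236,141,-90,-0.43],[264,157,-90,-0.48],[292,174,-90,-0.53],[315,188,-90,-0.551],[328,196,-90,-0.551],[332,198,-75,-0.551],[332,198,-50,-0.551],[332,198,-35,-0.551],[332,198,-35,-0.551],[332,198,-35,-0.551]],
  ],
)

```text
time: 20.43
tool_pos: [0.4315, 0.0841, 0.0473]
eef_rot: [[-1.0, -0.017, -0.003], [-0.017, 1.0, -0.001], [0.003, -0.001, -1.0]]
force: [-0.8, 0.2, -2.7]
finger_gap: 0.0126
grip_force: 44.6
```

>>> jog_arm(
  plan=[
    [[0,0,0,0],[0,0,0,0]],
  ],
)

```text
time: 20.6
tool_pos: [0.4337, 0.0843, 0.0493]
eef_rot: [[-1.0, -0.017, 0.002], [-0.017, 1.0, 0.0], [-0.002, 0.0, -1.0]]
force: [0.0, 0.1, -3.1]
finger_gap: 0.0127
grip_force: 44.6
```

```bash
python3 -c "
from h import *
go(433.5,83.8,20,181)
f=imaging.grab_frame('top');g=imaging.grab_frame('side')
m=mask(f,(15,120,110),(25,255,255)); c=blob(m,proj(f,[(.3427,-.2833,.018)])[0],20)
print('block',ray(f,cen(c),.018)*1000, cv2.minAreaRect(c))
m=mask(f,(15,120,110),(25,255,255)); c=blob(m,proj(f,[(.4473,-.1233,.036)])[0],20)
print('ball',ray(f,cen(c),.036)*1000)
a=f['image'][200:280,210:310];b=g['image'][190:270,240:340]
cv2.imwrite('pics/tp2.png',cv2.resize(np.hstack([a,b])[:,:,::-1],(800,320),interpolation=cv2.INTER_CUBIC))"
```

```text
shift [ 0.2 -0.5 29.3] turn -0.001 | yaw -179.0 pos [433.7  84.3  49.3] q6 0.18 gap 12.7 t 20.6
block [[ 342.03304223 -284.75566502]] ((399.73638916015625, 281.85101318359375), (32.22432327270508, 14.345711708068848), 74.47589111328125)
ball [[ 438.79516259 -130.34572679]]
```

View pics/tp2.png

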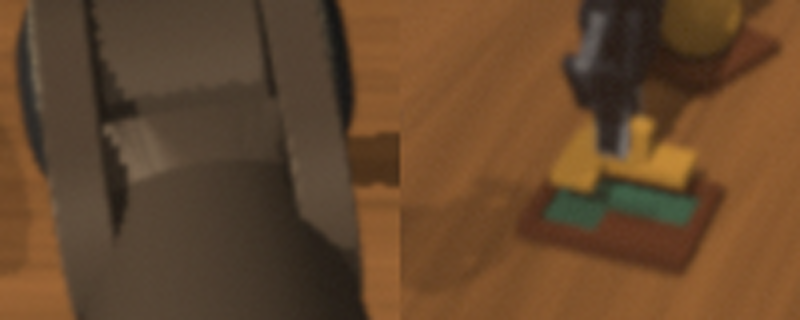

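Template is held over its pocket with the foot matching (side crop: plate (625,165), pocket (620,205)). The block sits at (342,−285), as it should. Lowering to just above the tray, then checking.

>>> jog_arm(
  plan=[
    [[0,0,7,0],[0,0,14,0],[0,0,19,0],[0,0,22,0],[0,0,22,0],[0,0,22,0],[0,0,22,0],[0,0,22,0]],
  ],
)

```text
time: 21.37
tool_pos: [0.4332, 0.0844, 0.0265]
eef_rot: [[-1.0, -0.017, 0.0], [-0.017, 1.0, 0.0], [-0.0, 0.0, -1.0]]
force: [-0.1, -0.4, -2.6]
finger_gap: 0.0128
grip_force: 44.7
```

```bash
python3 -c "
from h import *
go(433.5,83.8,20,181)
g=imaging.grab_frame('side'); z=bot.read_state()['tool_pos'][2]-.014
P=np.array([(35,35),(7,35),(7,11),(-45,11),(-45,-19),(35,-19)]); t=np.radians(1);R=np.array([[np.cos(t),-np.sin(t)],[np.sin(t),np.cos(t)]])
w=(P@R.T+[433.5,83.8])/1000
print((proj(g,np.c_[w,np.full(6,z+.008)])-[265,205])*10)
cv2.imwrite('pics/tp3.png',cv2.resize(g['image'][205:265,265:345,::-1],(800,600),interpolation=cv2.INTER_CUBIC))"
```

```text
shift [-0.3 -0.6  6.5] turn -0.0 | yaw -179.0 pos [433.2  84.4  26.5] q6 0.18 gap 12.8 t 21.4
[[110.89640174 352.2506148 ]
 [213.88633899 375.30170505]
 [246.94679391 323.51920468]
 [440.09153754 365.73038651]
 [475.70485981 301.6944136 ]
 [187.21766859 240.45523096]]
```

View pics/tp3.png

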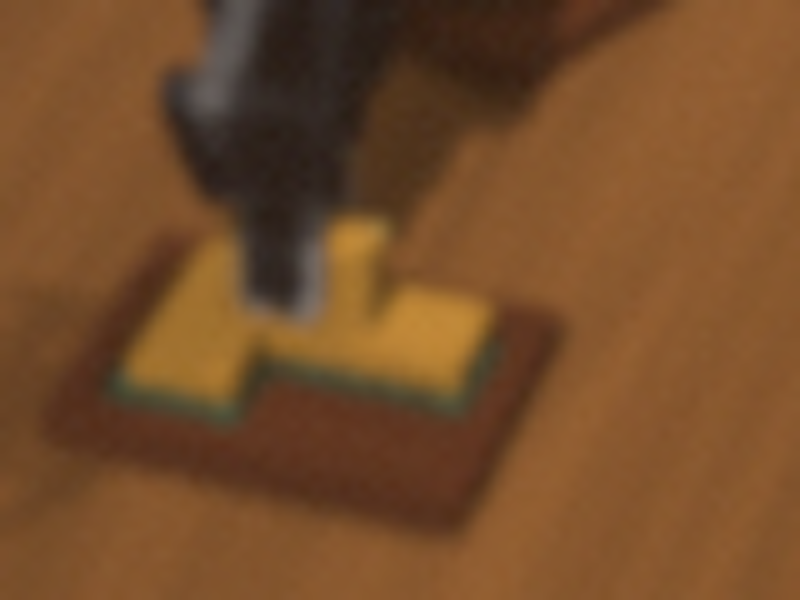

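Plate is level and inside the pocket outline, with a green margin visible at front and right. Lowering into the pocket.

>>> jog_arm(
  plan=[
    [[0,0,2,0],[0,0,4,0],[0,0,6,0],[0,0,7,0],[0,0,7,0],[0,0,7,0],[0,0,7,0]],
  ],
)

```text
time: 22.0
tool_pos: [0.4329, 0.0843, 0.0193]
eef_rot: [[-1.0, -0.017, -0.0], [-0.017, 1.0, 0.0], [0.0, 0.0, -1.0]]
force: [-0.1, 0.6, -1.7]
finger_gap: 0.0131
grip_force: 44.7
```

```bash
python3 -c "
from h import *
go(503,418.5,70,181)
print(bot.read_state()['force'])
g=imaging.grab_frame('side')
cv2.imwrite('pics/tp4.png',cv2.resize(g['image'][205:265,265:345,::-1],(800,600),interpolation=cv2.INTER_CUBIC))"
```

```text
shift [-75.8 332.9 -50.7] turn -0.0 | yaw -179.0 pos [432.9  84.3  19.3] q6 0.18 gap 13.1 t 22.0
[-0.10506701  0.5703444  -1.7272001 ]
```

View pics/tp4.png

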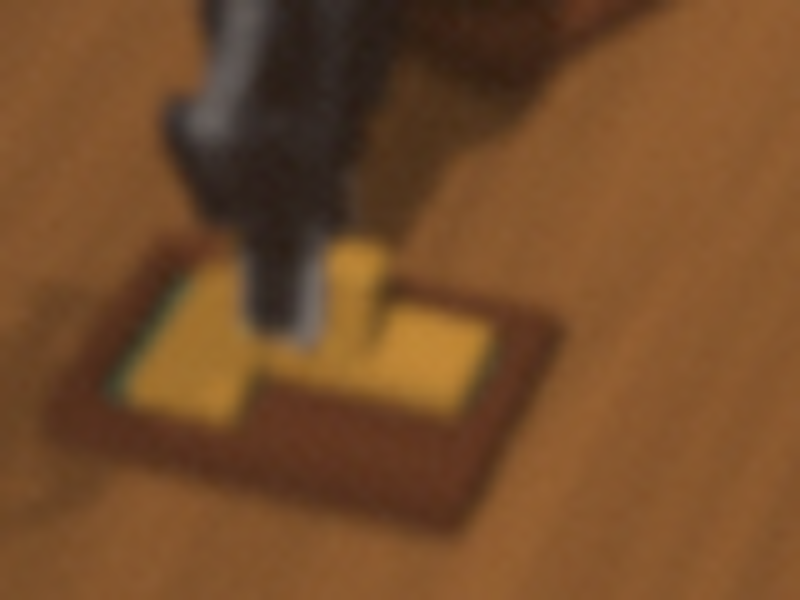

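It is in the pocket with no contact force. Lowering 1 mm more and releasing. The weight is the last piece.

>>> jog_arm(
  plan=[
    [[0,0,1,0],[0,0,1,0],[0,0,1,0]],
  ],
)

```text
time: 22.3
tool_pos: [0.4329, 0.0843, 0.0183]
eef_rot: [[-1.0, -0.017, -0.0], [-0.017, 1.0, -0.0], [0.0, -0.0, -1.0]]
force: [-0.2, -0.3, -3.1]
finger_gap: 0.0125
grip_force: 44.7
```

>>> jog_arm(
  plan=[
    [[0,0,0,0],[0,0,0,0],[0,0,0,0],[0,0,0,0],[0,0,-20,0],[0,0,-50,0],[0,0,-80,0],[0,0,-80,0],[0,0,-80,0],[0,0,-80,0]],
  ],
  gripper=45,
)

```text
time: 23.13
tool_pos: [0.4328, 0.0843, 0.098]
eef_rot: [[-1.0, -0.017, 0.0], [-0.017, 1.0, 0.0], [-0.0, 0.0, -1.0]]
force: [-0.1, -0.7, -1.3]
finger_gap: 0.0451
grip_force: 0.0
```

```bash
python3 -c "
from h import *
go(503,418.5,70,181)"
```

```text
shift [-75.9 332.9  28. ] turn -0.0 | yaw -179.0 pos [432.8  84.3  98. ] q6 0.18 gap 45.1 t 23.1
```

>>> jog_arm(
  plan=[
    [[-5,20,0,0],[-11,50,0,0],[-18,80,0,0],[-25,110,0,0],[-32,140,0,0],[-39,170,0,0],[-46,200,0,0],[-53,230,0,0],[-59,260,0,0],[-65,285,0,0],[-70,307,0,0],[-74,323,5,0],[-76,333,15,0],[-76,333,25,0],[-76,333,28,0],[-76,333,28,0],[-76,333,28,0],[-76,333,28,0]],
  ],
  gripper=50,
)

```text
time: 24.63
tool_pos: [0.5033, 0.4177, 0.0708]
eef_rot: [[-1.0, -0.016, 0.0], [-0.016, 1.0, 0.0], [-0.0, 0.0, -1.0]]
force: [1.0, 0.3, 0.1]
finger_gap: 0.05
grip_force: 0.0
```

```bash
python3 -c "
from h import *
go(503,418.5,24,181)
f=imaging.grab_frame('top');g=imaging.grab_frame('side')
a=f['image'][175:255,90:190];b=g['image'][260:360,150:275]
b=cv2.resize(b,(400,320),interpolation=cv2.INTER_CUBIC);a=cv2.resize(a,(400,320),interpolation=cv2.INTER_CUBIC)
cv2.imwrite('pics/w1.png',np.hstack([a,b])[:,:,::-1])"
```

```text
shift [ 0.3  0.8 46.8] turn -0.001 | yaw -179.1 pos [503.3 417.7  70.8] q6 0.68 gap 50.0 t 24.6
```

View pics/w1.png

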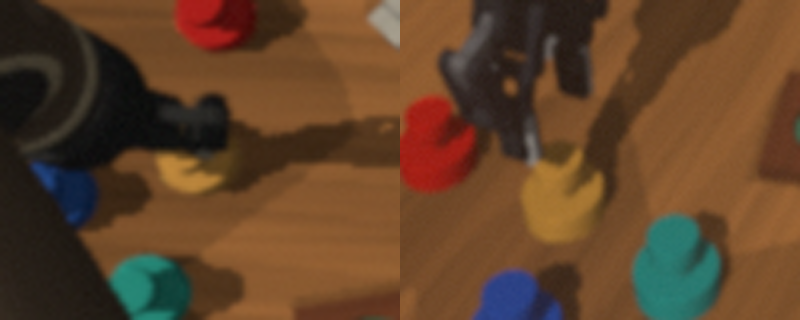

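Fingers straddle the brass weight's knob: side crop tips (532,160) and (583,92), knob about (562,165). The blue, red and turquoise look-alikes are clear. Descending.

>>> jog_arm(
  plan=[
    [[0,0,10,0],[0,0,20,0],[0,0,30,0],[0,0,38,0],[0,0,44,0],[0,1,47,0],[0,1,47,0],[0,1,47,0],[0,1,47,0]],
  ],
)

```text
time: 25.48
tool_pos: [0.5034, 0.4198, 0.0237]
eef_rot: [[-1.0, -0.017, 0.001], [-0.017, 1.0, 0.0], [-0.001, 0.0, -1.0]]
force: [-0.1, -0.1, 0.3]
finger_gap: 0.0497
grip_force: 0.0
```

>>> jog_arm(
  plan=[
    [[0,0,0,0],[0,0,0,0],[0,0,0,0],[0,0,0,0],[0,0,0,0],[0,0,0,0],[0,0,0,0],[0,0,0,0]],
  ],
  gripper=15,
  newtons=45,
)

```text
time: 26.15
tool_pos: [0.5036, 0.4194, 0.0241]
eef_rot: [[-1.0, -0.017, 0.001], [-0.017, 1.0, 0.0], [-0.001, 0.0, -1.0]]
force: [-0.2, -2.5, 5.6]
finger_gap: 0.0284
grip_force: 44.4
```

```bash
python3 -c "
from h import *
go(369.2,293.3,30,181)
g=imaging.grab_frame('side')
cv2.imwrite('pics/w2.png',cv2.resize(g['image'][260:360,150:275,::-1],(750,600),interpolation=cv2.INTER_CUBIC))"
```

```text
shift [ 136.5 -123.8   -5.9] turn -0.0 | yaw -179.0 pos [503.6 419.4  24.1] q6 0.68 gap 28.4 t 26.1
```

View pics/w2.png

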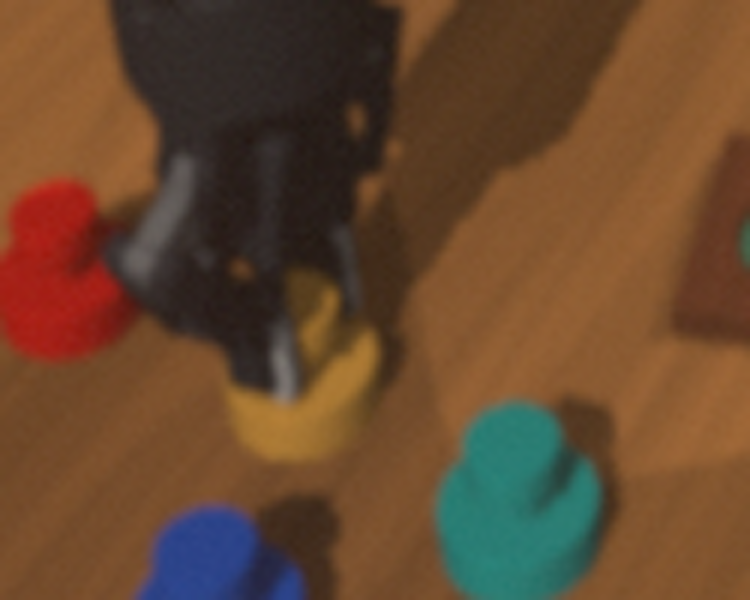

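Knob is pinched (gap 28.4 mm). Lifting and carrying it to the green round pocket.

>>> jog_arm(
  plan=[
    [[0,0,-15,0],[0,0,-40,0],[0,0,-65,0],[10,-9,-75,0],[29,-26,-75,0],[50,-45,-75,0],[71,-64,-75,0],[92,-83,-75,0],[110,-100,-75,0],[125,-113,-75,0],[134,-121,-75,0],[136.5,-124,-70,0],[136.5,-124,-55,0],[136.5,-124,-40,0],[136.5,-124,-26,0],[136.5,-124,-26,0],[136.5,-124,-26,0],[136.5,-124,-26,0]],
  ],
)

```text
time: 27.7
tool_pos: [0.3694, 0.2937, 0.0496]
eef_rot: [[-1.0, -0.017, 0.0], [-0.017, 1.0, 0.0], [-0.0, 0.0, -1.0]]
force: [0.2, -0.2, -4.4]
finger_gap: 0.0287
grip_force: 45.3
```

```bash
python3 -c "
from h import *
go(369.2,293.3,30,181)
z=bot.read_state()['tool_pos'][2]-.024
f=imaging.grab_frame('top');g=imaging.grab_frame('side')
print('base centre side px',(proj(g,[(.3692,.2933,z+.01)])-[235,255])*6,'pocket rim',(proj(g,[(.3692,.2933,.012)])-[235,255])*6)
cv2.imwrite('pics/w3.png',cv2.resize(g['image'][255:355,235:360,::-1],(750,600),interpolation=cv2.INTER_CUBIC))"
```

```text
shift [ 0.2 -0.4 19.6] turn -0.0 | yaw -179.0 pos [369.4 293.7  49.6] q6 0.65 gap 28.7 t 27.7
base centre side px [[311.44466056 211.50086029]] pocket rim [[311.57907317 261.73537286]]
```

View pics/w3.png

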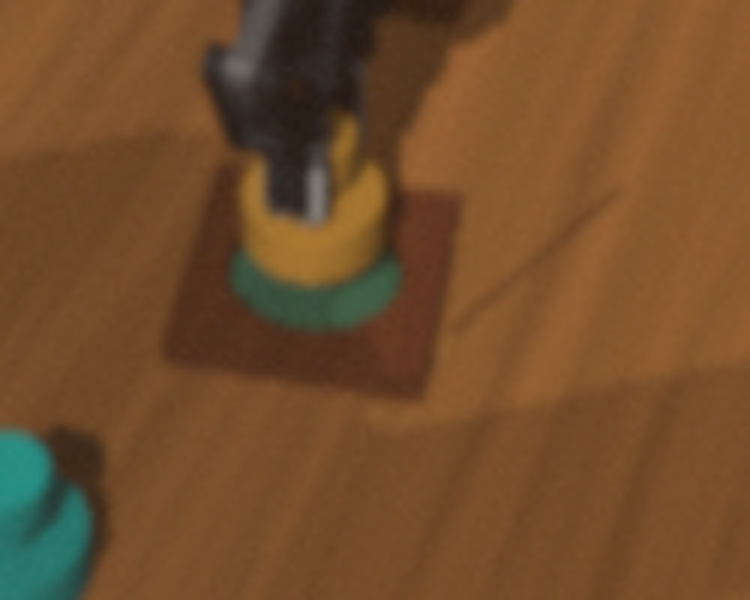

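Base (243–390, mid 316) is centred over the pocket (231–401, mid 316). I've now viewed 16 pictures, which is over the limit of 14, so I'll view no more and check numerically from here. Lowering.

>>> jog_arm(
  plan=[
    [[0,0,5,0],[0,0,10,0],[0,0,14,0],[0,0,17,0],[0,0,19,0],[0,0,20.5,0],[0,0,20.5,0],[0,0,20.5,0],[0,0,20.5,0]],
  ],
)

```text
time: 28.55
tool_pos: [0.3689, 0.2933, 0.029]
eef_rot: [[-1.0, -0.017, 0.0], [-0.017, 1.0, 0.0], [-0.0, 0.0, -1.0]]
force: [-0.3, -0.2, -4.2]
finger_gap: 0.028
grip_force: 45.6
```

>>> jog_arm(
  plan=[
    [[0,0,0.5,0],[0,0,0.5,0],[0,0,0.5,0]],
  ],
)

```text
time: 28.8
tool_pos: [0.3688, 0.2933, 0.0284]
eef_rot: [[-1.0, -0.017, 0.0], [-0.017, 1.0, 0.0], [-0.0, 0.0, -1.0]]
force: [0.0, -0.8, -4.3]
finger_gap: 0.0281
grip_force: 45.6
```

>>> jog_arm(
  plan=[
    [[0,0,0,0],[0,0,0,0],[0,0,0,0],[0,0,0,0],[0,0,-20,0],[0,0,-50,0],[0,0,-85,0],[0,0,-125,0],[40,30,-150,0],[75,60,-180,0],[105,90,-200,0],[135,120,-200,0],[135,120,-200,0],[135,120,-200,0]],
  ],
  gripper=50,
)

```text
time: 29.97
tool_pos: [0.2289, 0.4145, 0.2302]
eef_rot: [[-1.0, -0.023, 0.0], [-0.023, 1.0, 0.004], [-0.0, 0.004, -1.0]]
force: [-0.2, -0.9, -0.1]
finger_gap: 0.0503
grip_force: 0.0
```

```bash
python3 - <<'E'
from h import *
go(369,293,100,181)
f=imaging.grab_frame('top');g=imaging.grab_frame('side')
f0=pickle.load(open('top0.pkl','rb'))
for n,p in dict(ball=(.4473,-.1233,.036),block=(.3427,-.2833,.018),templ=(.4335,.0838,.012),weight=(.3692,.2933,.022)).items():
  for k,c in(('top',f),('side',g)):
    px=proj(c,[p])[0]; b=blob(mask(c,(15,110,100),(25,255,255)),px,22)
    print(n,k,'area/size',None if b is None else (cv2.contourArea(b),np.round(ray(c,cen(b),p[2])*1000,1),np.round(cv2.minAreaRect(b),1) if 0 else cv2.boundingRect(b),np.round(px)))
for n,p in dict(steel=(197,173),box=(269,166)).items():
    x,y=p; d=np.abs(f['image'][y-18:y+18,x-18:x+18].astype(int)-f0['image'][y-18:y+18,x-18:x+18]).max(2); print(n,'changed px',(d>45).sum())
E
```

```text
shift [-137.3 -124.6  130.2] turn 0.005 | yaw -178.7 pos [228.9 414.5 230.2] q6 1.04 gap 50.3 t 30.0
ball top area/size (392.0, array([[ 446.8, -120.4]]), (329, 229, 23, 23), array([341., 240.]))
ball side area/size (333.5, array([[ 449.5, -131.5]]), (304, 182, 22, 21), array([314., 193.]))
block top area/size (306.5, array([[ 348.1, -285.8]]), (389, 265, 21, 32), array([399., 281.]))
block side area/size None
templ top area/size (420.5, array([[429.8,  86.2]]), (249, 231, 22, 32), array([263., 243.]))
templ side area/size (444.5, array([[431.8,  79.5]]), (277, 227, 38, 21), array([294., 238.]))
weight top area/size (219.0, array([[368.4, 297.5]]), (172, 256, 18, 20), array([181., 265.]))
weight side area/size (538.5, array([[369.1, 293.5]]), (275, 279, 25, 32), array([287., 295.]))
steel changed px 0
box changed px 0
```

All four pieces measure in place, and the steel block and boxwood template are unchanged. Heights at release were 4–6 mm underside for the three flat pieces. Handing in.

```bash
python3 -c "
from plant import close_job
print(close_job())"
```

```text
the job is handed in; nothing more can be done
None
```

I handed the job in at about 30 s: by my last camera measurements all four brass pieces are in their pockets and the steel block and boxwood template have not moved, but `close_job` gave no verdict and I viewed 16 pictures against the limit of 14.

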